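# Turn the sample binder's leaf

## Robot

A 6-joint arm with a two-finger parallel gripper is mounted at the origin on the work surface. World frame = base frame: x ahead of the robot, y to its left, z up, the work surface at z = 0. Lengths are in m, angles in degrees, forces in N, time in s.
With the tool pointing down it reaches from about 0.375 to 0.9 m from the base axis. Payload 3.1 kg.
Tool frame: the origin (TCP) lies midway between the tips of the shut fingers; the grasp point (between the pads) lies bot.hold_point_z behind it (bot.hold_point_z is the distance from the TCP to the grasp point, in m); z points along the fingers, y is the direction in which the jaws open and shut (so a half turn about z gives the same grasp; the last joint's range is limited). The gripper opens to 87 mm and grips with 3 to 60 N. Pads are 19 mm wide; open, the fingers measure 117 mm over their backs; the gripper's body (75 mm by 190 mm) begins 51 mm behind the grasp point.
Start: joints at [-81.217, 30.224, 82.088, -0, 67.689, -10.227], TCP at [0.204, -0.591, 0.223] pointing down, gripper open.
Joint ranges: [-176.69, 176.69], [-43.24, 126.21], [12.49, 139.97], [-82, 262], [0, 151.66], [-163.58, 163.58]. Speed limits (degrees/s): [159.86, 159.86, 180, 180, 180, 180].

## Interface

Orientations are given as a 3x3 rotation matrix whose columns are the frame's x, y, z axes.
In Python, from rig import bot, vision, order gives the robot as it stands. The module is installed in compiled form; this text tells all that it offers.
- The arm moves only by the tool move_arm, never from a script. Its argument "moves" is a list of rows, each an object of numbers: "hand": the finger opening in mm, from 0 to 87; "x", "y", "z": the shift along the tool's x, y, z in units of 25 mm (1.0 is 25 mm); "wx", "wy", "wz": the turn, a rotation vector about the tool's x, y, z in degrees. In form: [{"hand": .., "x": .., "y": .., "z": .., "wx": .., "wy": .., "wz": ..}, ...]. A call has 1 to 20 rows; each row shifts and turns the commanded pose from where the row before left it, along the tool's axes as they then stand; what a row does not reach is not made up. A row lasts 1/10 s, in which the tool goes at most 50 mm and 8.59 degrees, less where a joint would pass 70% of its speed; a pose out of reach is approached as far as the arm can. A call is refused whole if a number of a shift passes 1 or a number of a turn 8.59, either way. A call with a gripper value outside its range is refused whole. The fingers move at their own pace and stop on an object; the grip force is fixed at half the most. Time passes only in rows, so rows that do not move let the fingers close. It gives the time, the measured TCP pose, the force and the opening at its end, in the units of the state.
- bot.read_state(): the state, without advancing time (a new reading comes with each control period).
- vision.capture(name): name is "scene" or "top"; returns a dict with "image" (400x640x3 uint8, red, green, blue), "z_map" (400x640 float32, m along the optical axis (not along the pixel's ray), 0 where there is no reading), "fx", "fy", "cx", "cy" (pixels), "pose" (4x4, takes a point from camera to world coordinates). Camera axes: x right, y down, z forward; pixel columns grow to the right and rows downward; lengths in m; the calibration is good to about 2 mm. A picture is of the moment at which its call begins.
- order.hand_in(): hands the job in, once; it reports no verdict.
The state is a dict: "time_s": time; "joint_positions": joint angles; "qvel": joint speeds; "tau": joint torques, N m; "position": TCP position; "tcp_rot": TCP orientation; "force": force on the tool from outside, world axes, zero at the start; "moment": the same for the moment, N m; "opening": opening from 0.0 (shut) to 1.0 (fully open).
Only numpy, scipy, OpenCV 4.12 (cv2) and the standard library are available. Lean on these libraries where they do the work, as an engineer would, in place of code of your own. Each camera call takes 0.05 s, during which the arm holds its last target.

## Task

On the packing bench a sample binder lies open, its top leaf left partly raised on the robot's right. Without gripping the leaf, push it with the fingers from under its free edge, up and over the spine, and press it down on the left until it lies flat on the leaves there; then take the hand away. Leave the spool, the can and the carton standing where they are.

Things in the scene. Friction and masses are not known exactly. Their poses are not given: they have to be found in the camera images.
- binder: Binder, fixed: dark steel base 215 (x) x 280 (y) x 8 mm; on each side of the spine a pile of boards, top at 30 mm, from 12 to 133 mm out. Origin: underside centre, on the bench. x along the spine, away from the robot; y to the left, where the leaf must go. Hinge axis: 33 mm above the origin, along x; its posts, 42 mm high, stand at x = -98 and +98 mm.
- leaf (a joint): Leaf angle, rad: 0 flat on the right pile (-y), 1.57 upright, 3.14 flat on the left pile (+y); stops at both ends. The hinge is stiff (0.35 N m friction): the leaf stays where it is left, does not fall, and must be pushed all the way; raising it takes about 3 to 5 N at the free edge. Fingers on both faces at once count as gripping.
- edge (a point): Middle of the leaf's free edge, on its underside (the face that looks down at joint 0). The leaf is a rigid plywood board, 170 mm along the spine, 6 mm thick centred on the hinge axis, 0.24 kg, reaching 165 mm from the axis; the last 32 mm stick out beyond the pile. Aluminium trim on the underside.
- spool: Black plastic spool standing on the bench beyond the far end of the binder, 64 mm diameter, 55 mm high; origin at the centre of its underside. Leave alone.
- can: Round white-lidded can standing beyond the far end of the binder, 60 mm diameter, 85 mm high; origin at the centre of its underside. Leave alone.
- carton: Small cardboard carton standing beyond the far end of the binder, 50 x 70 x 60 mm high; origin at the centre of its underside. Leave alone.

How it is judged:
By the outcome, as a careful person would: the job done as asked, in the order asked, and still so for the second after the job is handed in, with the robot touching nothing.
It also fails if it takes over 42 s, if anything falls off the work surface, if the arm or the gripper's body presses on something with over 40 N, if the wrist force passes 120 N, or if a joint passes its speed limit or range.

## Working session

There is one attempt and no reset: what is moved stays moved. The work goes in short steps, Python scripts to look and compute and a tool call to move; the robot and the scene stay as the last step left them, time stands still between calls to the robot, and variables do not carry over. Pictures are saved under pics/ and viewed, and the job is handed in when it is done.

Besides the shell and the picture viewer there is one more tool, called after "Emit:" by a JSON object that holds its "method" and its "body", one argument or row to a line. move_arm: Moves the arm, as the interface text tells. Its arguments: {"type":"object","properties":{"moves":{"type":"array"}},"required":["moves"]}

```bash
mkdir -p pics; python3 - <<'E'
from rig import bot, vision
import cv2,numpy as np
s=bot.read_state(); print(s, bot.hold_point_z)
for n in("scene","top"):
    c=vision.capture(n); cv2.imwrite(f"pics/{n}0.png",c["image"][:,:,::-1]); np.savez(f"{n}0.npz",**c); print(n,c["fx"],c["cx"],c["cy"],c["pose"].round(3))
E
```

```text
{'time_s': 0.0, 'joint_positions': array([-8.12175407e+01,  3.02786535e+01,  8.21561727e+01, -1.15504570e-04,
        6.76886877e+01, -1.02265584e+01]), 'qvel': array([-0.13089971, -0.12098623,  0.04576772, -0.08754881,  0.04321321,
        0.07875906]), 'tau': array([ 5.95215261e-04, -4.40044749e+01, -1.76589864e+01,  6.34678896e-02,
        5.82149264e-02, -1.42330159e-04]), 'position': array([ 0.20349503, -0.59017363,  0.22157617]), 'tcp_rot': array([[ 9.45467136e-01,  3.25717338e-01, -3.30985871e-04],
       [ 3.25717283e-01, -9.45464814e-01,  2.13016177e-03],
       [ 3.80895126e-04, -2.12180576e-03, -9.99997676e-01]]), 'force': array([-0.30675231,  0.62394446, -0.48245398]), 'moment': array([-0.03562877,  0.02931987,  0.07123372]), 'opening': 1.0000858971799824} 0.0187
scene 441.01768817995804 320.2124718790893 196.24351028988377 [[-0.111  0.777 -0.619  1.257]
 [ 0.994  0.097 -0.056  0.092]
 [ 0.017 -0.621 -0.783  0.798]
 [ 0.     0.     0.     1.   ]]
top 484.356194328609 322.37871045509496 203.98247681136533 [[ 0.118 -0.972  0.204  0.457]
 [-0.993 -0.117  0.019  0.021]
 [ 0.005 -0.205 -0.979  0.877]
 [ 0.     0.     0.     1.   ]]
```

View pics/scene0.png

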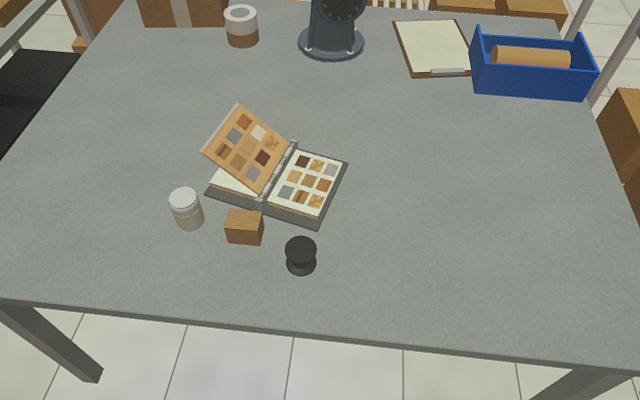

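View pics/top0.png

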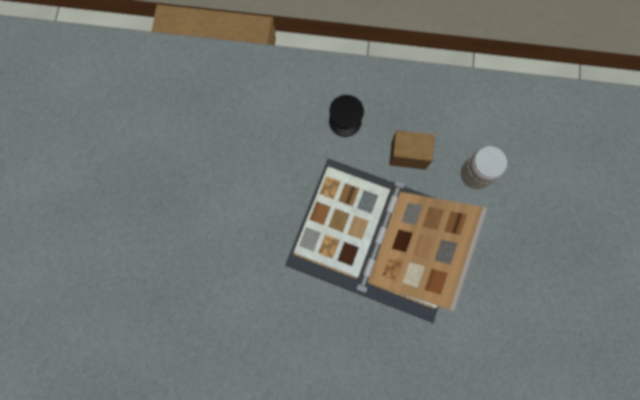

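The binder is yawed a little. In the top picture the posts are near (400,185) and (362,288), and the raised leaf spans (400,190) to (485,208) to (453,308). The can (488,163), carton (413,150) and spool (346,115) stand beyond it. Next I measure them.

```bash
cat > h.py <<'E'
import numpy as np
def cloud(c):
    v,u=np.mgrid[0:400,0:640]; z=c["z_map"]
    P=np.stack([(u-c["cx"])/c["fx"]*z,(v-c["cy"])/c["fy"]*z,z],-1)
    return P@c["pose"][:3,:3].T+c["pose"][:3,3]
E
python3 - <<'E'
from h import *
import cv2
for n,pts in (("top",dict(post_far=(400,185),post_near=(362,288),baseFL=(328,161),baseNL=(288,264),baseNR=(435,320),leafhF=(403,195),leafhN=(372,284),leafF=(480,210),leafN=(449,303),pileNL=(299,265),spool=(346,105),can=(489,160),carton=(413,145))),("scene",dict(leafN=(237,106),leafF=(204,150),leafmid=(240,150),spool=(301,246),can=(184,195),carton=(245,217)))):
    c=np.load(n+"0.npz"); W=cloud(c)
    for k,(u,v) in pts.items(): print(n,k,np.nanmedian(W[v-1:v+2,u-1:u+2].reshape(-1,3),0).round(3))
# leaf plane
c=np.load("top0.npz"); W=cloud(c)
m=np.zeros((400,640),np.uint8); cv2.fillConvexPoly(m,np.array([(408,200),(472,212),(445,298),(380,282)]),1)
Q=W[m>0]; ce=Q.mean(0); n=np.linalg.svd(Q-ce,full_matrices=False)[2][2]; n*=np.sign(n[2])
print("plane",ce,n,"rms",((Q-ce)@n).std(),"ang",np.degrees(np.arccos(n[2])),"tiltdir",np.degrees(np.arctan2(n[1],n[0])))
# base footprint + leaf heights above 4mm
H=W[...,2]; sel=((H>0.004)&(H<0.4)).astype(np.uint8); 
nl,lab,st,cc=cv2.connectedComponentsWithStats(sel)
for i in range(1,nl):
    if st[i,4]>150: print(i,st[i], np.percentile(W[lab==i],[1,50,99],axis=0).round(3).tolist())
# base region rect via left part: z<0.04
ids=lab[230,340]; R=W[(lab==ids)&(H<0.05)][:,:2].astype(np.float32)
r=cv2.minAreaRect(R*1000); print(r)
np.save("W.npy",W)
E
```

```text
top post_far [ 0.682 -0.096  0.043]
top post_near [ 0.495 -0.047  0.042]
top baseFL [0.722 0.037 0.008]
top baseNL [0.522 0.086 0.009]
top baseNR [ 0.456 -0.184  0.001]
top leafhF [ 0.663 -0.102  0.047]
top leafhN [ 0.505 -0.065  0.013]
top leafF [ 0.634 -0.214  0.126]
top leafN [ 0.484 -0.174  0.125]
top pileNL [0.523 0.066 0.009]
top spool [0.815 0.016 0.057]
top can [ 0.732 -0.237  0.086]
top carton [ 0.752 -0.11   0.061]
scene leafN [ 0.485 -0.175  0.125]
scene leafF [ 0.632 -0.212  0.125]
scene leafmid [ 0.59  -0.149  0.091]
scene spool [0.8   0.016 0.055]
scene can [ 0.726 -0.235  0.085]
scene carton [ 0.747 -0.107  0.06 ]
plane [ 0.56875736 -0.13983801  0.09234233] [0.35344343 0.93460667 0.03985109] rms 0.028976072774882247 ang 87.71609571502907 tiltdir 69.28471293029934
572 [ 328   94   40   43 1201] [[0.776, -0.016, 0.004], [0.8, 0.014, 0.055], [0.836, 0.045, 0.059]]
1025 [ 389  130   46   39 1498] [[0.729, -0.146, 0.006], [0.746, -0.109, 0.06], [0.778, -0.077, 0.064]]
1212 [ 461  146   46   44 1430] [[0.701, -0.264, 0.008], [0.723, -0.231, 0.084], [0.757, -0.21, 0.089]]
1329 [  285   158   203   164 20022] [[0.469, -0.209, 0.006], [0.578, -0.082, 0.034], [0.71, 0.074, 0.127]]
((591.5498046875, -84.06570434570312), (312.1951904296875, 225.65286254882812), 76.29063415527344)
```

```bash
cat >> h.py <<'E'
def leaf(c, poly, it=4):
    import cv2
    W=cloud(c); m=np.zeros((400,640),np.uint8); cv2.fillConvexPoly(m,np.array(poly),1)
    Q=W[(m>0)&(c["z_map"]>0.1)]
    for _ in range(it):
        ce=np.median(Q,0); n=np.linalg.svd(Q-Q.mean(0),full_matrices=False)[2][2]; ce=Q.mean(0); d=(Q-ce)@n; Q=Q[abs(d)<max(2.5*d.std(),.001)]
    return ce,n*np.sign(n[2]),d.std()
E
python3 - <<'E'
from h import *
import cv2
c=np.load("top0.npz"); W=np.load("W.npy")
ce,n,s=leaf(c,[(410,203),(470,214),(445,296),(382,280)]); print("top",ce,n,s,np.degrees(np.arccos(n[2])),np.degrees(np.arctan2(n[1],n[0])))
c2=np.load("scene0.npz"); ce2,n2,s2=leaf(c2,[(238,115),(282,142),(255,185),(212,150)]); print("scene",ce2,n2,s2,np.degrees(np.arccos(n2[2])),np.degrees(np.arctan2(n2[1],n2[0])))
# posts: pixels with height .036-.048 near
for u,v in((400,185),(362,288)):
    w=W[v-8:v+9,u-10:u+11].reshape(-1,3); k=w[(w[:,2]>.038)&(w[:,2]<.046)]; print(k.mean(0),k.std(0),len(k))
# near/left pile edges in assumed frame
X=np.array([.967,-.2546,0]);Y=np.array([.2546,.967,0]);C=np.array([.5885,-.0715,0])
P=W[(c["z_map"]>.1)]-C; x=P@X;y=P@Y;z=P[:,2]
k=(z>.026)&(z<.034)&(abs(x)<.12)&(y>0)&(y<.16); print("left pile x",np.percentile(x[k],[.5,50,99.5]),"y",np.percentile(y[k],[.5,50,99.5]),z[k].mean())
k=(z>.004)&(z<.012)&(abs(x)<.13)&(abs(y)<.16); print("base x",np.percentile(x[k],[.5,99.5]),"y",np.percentile(y[k],[.5,99.5]))
d=W@n-ce@n; k=(abs(d)<.004)&(W[...,2]>.06)&(c["z_map"]>.1); P=W[k]-C; print("leaf x",np.percentile(P@X,[.5,50,99.5]),"y min",np.percentile(P@Y,[.5]),"zmax",np.percentile(P[:,2],99.5))
E
```

```text
top [ 0.568373   -0.14133417  0.08915032] [0.13827821 0.55053041 0.82328331] 0.0012228307252932676 34.58517123563381 75.90053527533924
scene [ 0.57731225 -0.13601473  0.08416364] [0.13816674 0.5519578  0.82234575] 0.0014162450928606842 34.679693338915044 75.94643721841061
[ 0.68173457 -0.09418043  0.04203736] [0.00676674 0.00496763 0.00189935] 72
[ 0.4975061  -0.04769405  0.04232883] [0.00525229 0.00652972 0.00175996] 74
left pile x [-0.08060228  0.00018119  0.08620184] y [0.01360771 0.07301631 0.13305687] 0.03048258204977344
base x [-0.12052694  0.1199667 ] y [-0.13763624  0.14732655]
leaf x [-8.21659053e-02  3.02789024e-05  1.66594377e-01] y min [-0.13388501] zmax 0.12848284319677825
```

Emit:
{"method": "move_arm", "body": {
  "moves": [
    {"hand": 0,"x": 0.4,"y": -0.2},
    {"hand": 0,"x": 0.85,"y": -0.45},
    {"hand": 0,"x": 0.85,"y": -0.45},
    {"hand": 0,"x": 0.85,"y": -0.45},
    {"hand": 0,"x": 0.85,"y": -0.45},
    {"hand": 0,"x": 0.85,"y": -0.45},
    {"hand": 0,"x": 0.85,"y": -0.45},
    {"hand": 0,"x": 0.85,"y": -0.45},
    {"hand": 0,"x": 0.85,"y": -0.45},
    {"hand": 0,"x": 0.85,"y": -0.45},
    {"hand": 0,"x": 0.85,"y": -0.45},
    {"hand": 0,"x": 0.85,"y": -0.45},
    {"hand": 0,"x": 0.85,"y": -0.45},
    {"hand": 0,"x": 0.85,"y": -0.45},
    {"hand": 0,"x": 0.85,"y": -0.45},
    {"hand": 0,"x": 0.85,"y": -0.45},
    {"hand": 0,"x": 0.85,"y": -0.45},
    {"hand": 0,"x": 0.85,"y": -0.45},
    {"hand": 0,"x": 0.6,"y": -0.35},
    {"hand": 0}
  ]
}}

```text
schema error: expected keys hand, x, y, z, wx, wy, wz
```

Emit:
{"method": "move_arm", "body": {
  "moves": [
    {"hand": 0,"wz": -6},
    {"hand": 0,"wz": -8},
    {"hand": 0,"wz": -8},
    {"hand": 0,"wz": -8},
    {"hand": 0,"wz": -8},
    {"hand": 0,"wz": -8},
    {"hand": 0,"wz": -8},
    {"hand": 0,"wz": -3},
    {"hand": 0}
  ]
}}

```text
schema error: expected keys hand, x, y, z, wx, wy, wz
```

Emit:
{"method": "move_arm", "body": {
  "moves": [
    {"hand": 0,"x": 0.4,"y": -0.2,"z": 0,"wx": 0,"wy": 0,"wz": 0},
    {"hand": 0,"x": 0.85,"y": -0.45,"z": 0,"wx": 0,"wy": 0,"wz": 0},
    {"hand": 0,"x": 0.85,"y": -0.45,"z": 0,"wx": 0,"wy": 0,"wz": 0},
    {"hand": 0,"x": 0.85,"y": -0.45,"z": 0,"wx": 0,"wy": 0,"wz": 0},
    {"hand": 0,"x": 0.85,"y": -0.45,"z": 0,"wx": 0,"wy": 0,"wz": 0},
    {"hand": 0,"x": 0.85,"y": -0.45,"z": 0,"wx": 0,"wy": 0,"wz": 0},
    {"hand": 0,"x": 0.85,"y": -0.45,"z": 0,"wx": 0,"wy": 0,"wz": 0},
    {"hand": 0,"x": 0.85,"y": -0.45,"z": 0,"wx": 0,"wy": 0,"wz": 0},
    {"hand": 0,"x": 0.85,"y": -0.45,"z": 0,"wx": 0,"wy": 0,"wz": 0},
    {"hand": 0,"x": 0.85,"y": -0.45,"z": 0,"wx": 0,"wy": 0,"wz": 0},
    {"hand": 0,"x": 0.85,"y": -0.45,"z": 0,"wx": 0,"wy": 0,"wz": 0},
    {"hand": 0,"x": 0.85,"y": -0.45,"z": 0,"wx": 0,"wy": 0,"wz": 0},
    {"hand": 0,"x": 0.85,"y": -0.45,"z": 0,"wx": 0,"wy": 0,"wz": 0},
    {"hand": 0,"x": 0.85,"y": -0.45,"z": 0,"wx": 0,"wy": 0,"wz": 0},
    {"hand": 0,"x": 0.85,"y": -0.45,"z": 0,"wx": 0,"wy": 0,"wz": 0},
    {"hand": 0,"x": 0.85,"y": -0.45,"z": 0,"wx": 0,"wy": 0,"wz": 0},
    {"hand": 0,"x": 0.85,"y": -0.45,"z": 0,"wx": 0,"wy": 0,"wz": 0},
    {"hand": 0,"x": 0.85,"y": -0.45,"z": 0,"wx": 0,"wy": 0,"wz": 0},
    {"hand": 0,"x": 0.6,"y": -0.35,"z": 0,"wx": 0,"wy": 0,"wz": 0},
    {"hand": 0,"x": 0,"y": 0,"z": 0,"wx": 0,"wy": 0,"wz": 0}
  ]
}}

```text
time_s: 2.1
position: [0.5029, -0.2687, 0.2224]
tcp_rot: [[0.944, 0.329, -0.0], [0.329, -0.944, 0.001], [0.0, -0.001, -1.0]]
force: [0.3, 0.5, 0.2]
opening: 0.006
```

Emit:
{"method": "move_arm", "body": {
  "moves": [
    {"hand": 0,"x": 0,"y": 0,"z": 0,"wx": 0,"wy": 0,"wz": -6},
    {"hand": 0,"x": 0,"y": 0,"z": 0,"wx": 0,"wy": 0,"wz": -8},
    {"hand": 0,"x": 0,"y": 0,"z": 0,"wx": 0,"wy": 0,"wz": -8},
    {"hand": 0,"x": 0,"y": 0,"z": 0,"wx": 0,"wy": 0,"wz": -8},
    {"hand": 0,"x": 0,"y": 0,"z": 0,"wx": 0,"wy": 0,"wz": -8},
    {"hand": 0,"x": 0,"y": 0,"z": 0,"wx": 0,"wy": 0,"wz": -8},
    {"hand": 0,"x": 0,"y": 0,"z": 0,"wx": 0,"wy": 0,"wz": -8},
    {"hand": 0,"x": 0,"y": 0,"z": 0,"wx": 0,"wy": 0,"wz": -3},
    {"hand": 0,"x": 0,"y": 0,"z": 0,"wx": 0,"wy": 0,"wz": 0}
  ]
}}

```text
time_s: 3.0
position: [0.5012, -0.2715, 0.2224]
tcp_rot: [[0.243, 0.97, -0.001], [0.97, -0.243, 0.0], [-0.0, -0.001, -1.0]]
force: [-0.9, 0.3, 0.3]
opening: 0.002
```

Emit:
{"method": "move_arm", "body": {
  "moves": [
    {"hand": 0,"x": 0,"y": 0.3,"z": 0,"wx": 0,"wy": 5,"wz": 0},
    {"hand": 0,"x": 0,"y": 0.4,"z": 0,"wx": 0,"wy": 8,"wz": 0},
    {"hand": 0,"x": 0,"y": 0.35,"z": 0,"wx": 0,"wy": 8,"wz": 0},
    {"hand": 0,"x": 0,"y": 0,"z": 0,"wx": 0,"wy": 8,"wz": 0},
    {"hand": 0,"x": 0,"y": 0,"z": 0,"wx": 0,"wy": 6,"wz": 0},
    {"hand": 0,"x": 0,"y": 0,"z": 0,"wx": 0,"wy": 0,"wz": 0}
  ]
}}

```text
time_s: 3.6
position: [0.526, -0.2803, 0.2201]
tcp_rot: [[0.204, 0.969, 0.139], [0.793, -0.247, 0.558], [0.575, -0.004, -0.818]]
force: [-0.3, -0.3, -0.2]
opening: 0.004
```

```bash
cat >> h.py <<'E'
C=np.array([.5893,-.0712,0]);X=np.array([.970,-.2436,0]);Y=np.array([.2436,.970,0]);Z=np.array([0,0,1.])
B=np.stack([X,Y,Z],1)
def here(s):
    p=B.T@(s["position"]-C); zt=B.T@s["tcp_rot"][:,2]; a=np.degrees(np.arctan2(-zt[2],zt[1])); return p,a
def rows(p,a,wps):
    """wps: list of (Xb,Yb,Zb,alpha); prints tool-frame row x,y,z(units),wy from pose to pose"""
    for q in wps:
        q=np.array(q,float); ar=np.radians(a); zt=np.array([0,np.cos(ar),-np.sin(ar)]); xt=np.array([0,np.sin(ar),np.cos(ar)])
        d=(q[:3]-p)/.025; print("x %.2f y %.2f z %.2f wy %.2f"%(d@xt,d[0],d@zt,a-q[3]), q.round(3)); p=q[:3];a=q[3]
E
python3 - <<'E'
from rig import bot
from h import *
s=bot.read_state(); p,a=here(s); print(p,a,s["joint_positions"].round(1),s["force"])
rows(p,a,[(-.01,-.166,.077,55)])
E
```

```text
[-0.01048405 -0.21829452  0.22013799] 54.92412854916608 [-52.7  36.6  79.6  26.7  87.7 -45.1] [-0.31441157 -0.29200193 -0.18955991]
x -1.58 y 0.02 z 5.89 wy -0.08 [-1.00e-02 -1.66e-01  7.70e-02  5.50e+01]
```

Emit:
{"method": "move_arm", "body": {
  "moves": [
    {"hand": 0,"x": -0.1,"y": 0,"z": 0.4,"wx": 0,"wy": 0,"wz": 0},
    {"hand": 0,"x": -0.2,"y": 0,"z": 0.7,"wx": 0,"wy": 0,"wz": 0},
    {"hand": 0,"x": -0.2,"y": 0,"z": 0.7,"wx": 0,"wy": 0,"wz": 0},
    {"hand": 0,"x": -0.2,"y": 0,"z": 0.7,"wx": 0,"wy": 0,"wz": 0},
    {"hand": 0,"x": -0.2,"y": 0,"z": 0.7,"wx": 0,"wy": 0,"wz": 0},
    {"hand": 0,"x": -0.2,"y": 0,"z": 0.7,"wx": 0,"wy": 0,"wz": 0},
    {"hand": 0,"x": -0.2,"y": 0,"z": 0.7,"wx": 0,"wy": 0,"wz": 0},
    {"hand": 0,"x": -0.2,"y": 0,"z": 0.7,"wx": 0,"wy": 0,"wz": 0},
    {"hand": 0,"x": -0.1,"y": 0,"z": 0.6,"wx": 0,"wy": 0,"wz": 0},
    {"hand": 0,"x": 0,"y": 0,"z": 0,"wx": 0,"wy": 0,"wz": 0}
  ]
}}

```text
time_s: 4.6
position: [0.5393, -0.2242, 0.0777]
tcp_rot: [[0.198, 0.971, 0.135], [0.794, -0.239, 0.559], [0.575, -0.004, -0.818]]
force: [0.0, 0.7, 0.2]
opening: 0.005
```

```bash
python3 - <<'E'
from rig import bot,vision
from h import *
import cv2
s=bot.read_state(); p,a=here(s); print(p,a,s["joint_positions"].round(1),s["force"])
c=vision.capture("scene"); im=c["image"][60:280,120:420,::-1]; cv2.imwrite("pics/s1.png",cv2.resize(im,None,fx=2.5,fy=2.5))
h=.0105
W=[]
for th in np.linspace(34.6,90,19):
    t=np.radians(th); al=55+(th-34.6)*35/55.4; A=np.radians(al)
    e=np.array([-.165*np.cos(t)-.003*np.sin(t), .033+.165*np.sin(t)-.003*np.cos(t)])
    zt=np.array([np.cos(A),-np.sin(A)]); xt=np.array([np.sin(A),np.cos(A)])
    q=e+.022*zt-h*xt; W.append((-.01,q[0],q[1],al))
rows(p,a,W)
E
```

```text
[-0.01125915 -0.1605954   0.07766832] 54.92101638186598 [-48.5  46.1  87.9  30.   70.6 -51. ] [0.03912999 0.74076257 0.20621058]
x 1.40 y 0.05 z -0.11 wy -0.08 [-1.00e-02 -1.34e-01  1.00e-01  5.50e+01]
x 0.30 y 0.00 z -0.14 wy -1.94 [-1.0000e-02 -1.2900e-01  1.0700e-01  5.6944e+01]
x 0.31 y 0.00 z -0.13 wy -1.94 [-1.0000e-02 -1.2500e-01  1.1400e-01  5.8889e+01]
x 0.31 y 0.00 z -0.12 wy -1.94 [-1.0000e-02 -1.2000e-01  1.2100e-01  6.0833e+01]
x 0.31 y 0.00 z -0.12 wy -1.94 [-1.0000e-02 -1.1400e-01  1.2700e-01  6.2778e+01]
x 0.31 y 0.00 z -0.11 wy -1.94 [-1.0000e-02 -1.0800e-01  1.3300e-01  6.4722e+01]
x 0.31 y 0.00 z -0.10 wy -1.94 [-1.0000e-02 -1.0200e-01  1.3900e-01  6.6667e+01]
x 0.32 y 0.00 z -0.10 wy -1.94 [-1.0000e-02 -9.6000e-02  1.4400e-01  6.8611e+01]
x 0.32 y 0.00 z -0.09 wy -1.94 [-1.0000e-02 -9.0000e-02  1.4900e-01  7.0556e+01]
x 0.32 y 0.00 z -0.08 wy -1.94 [-1.00e-02 -8.30e-02  1.54e-01  7.25e+01]
x 0.32 y 0.00 z -0.07 wy -1.94 [-1.0000e-02 -7.6000e-02  1.5800e-01  7.4444e+01]
x 0.32 y 0.00 z -0.07 wy -1.94 [-1.0000e-02 -6.8000e-02  1.6200e-01  7.6389e+01]
x 0.32 y 0.00 z -0.06 wy -1.94 [-1.0000e-02 -6.1000e-02  1.6500e-01  7.8333e+01]
x 0.32 y 0.00 z -0.05 wy -1.94 [-1.0000e-02 -5.3000e-02  1.6800e-01  8.0278e+01]
x 0.32 y 0.00 z -0.05 wy -1.94 [-1.0000e-02 -4.6000e-02  1.7000e-01  8.2222e+01]
x 0.32 y 0.00 z -0.04 wy -1.94 [-1.0000e-02 -3.8000e-02  1.7200e-01  8.4167e+01]
x 0.32 y 0.00 z -0.03 wy -1.94 [-1.0000e-02 -3.0000e-02  1.7400e-01  8.6111e+01]
x 0.32 y 0.00 z -0.03 wy -1.94 [-1.0000e-02 -2.2000e-02  1.7500e-01  8.8056e+01]
x 0.32 y 0.00 z -0.02 wy -1.94 [-1.00e-02 -1.40e-02  1.76e-01  9.00e+01]
```

View pics/s1.png

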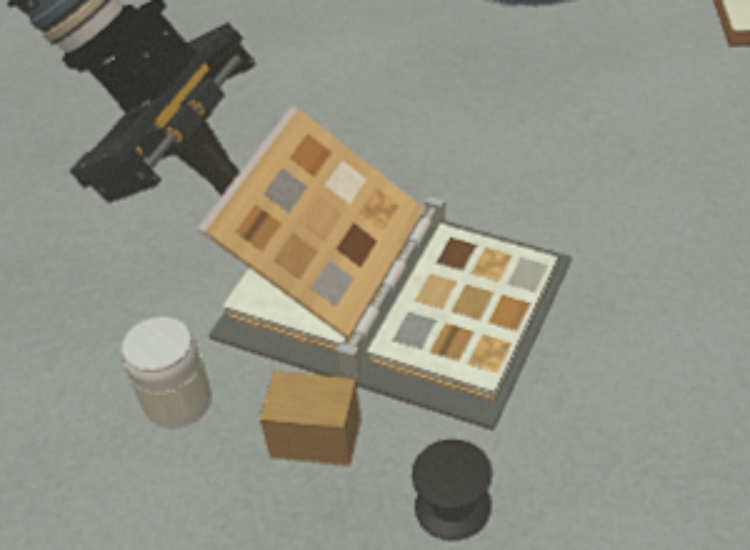

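The shut fingertips are now just behind and below the trimmed free edge, near (235,185) in the enlarged crop. They sit mid-edge and well clear of the can. Next I make contact.

Emit:
{"method": "move_arm", "body": {
  "moves": [
    {"hand": 0,"x": 0.3,"y": 0,"z": -0.05,"wx": 0,"wy": 0,"wz": 0},
    {"hand": 0,"x": 0.3,"y": 0,"z": -0.05,"wx": 0,"wy": 0,"wz": 0},
    {"hand": 0,"x": 0.3,"y": 0,"z": 0,"wx": 0,"wy": 0,"wz": 0},
    {"hand": 0,"x": 0.3,"y": 0,"z": 0,"wx": 0,"wy": 0,"wz": 0},
    {"hand": 0,"x": 0.2,"y": 0,"z": 0,"wx": 0,"wy": 0,"wz": 0},
    {"hand": 0,"x": 0.3,"y": 0,"z": -0.1,"wx": 0,"wy": -2,"wz": 0},
    {"hand": 0,"x": 0.3,"y": 0,"z": -0.1,"wx": 0,"wy": -2,"wz": 0},
    {"hand": 0,"x": 0,"y": 0,"z": 0,"wx": 0,"wy": 0,"wz": 0}
  ]
}}

```text
time_s: 5.45
position: [0.5493, -0.1913, 0.1149]
tcp_rot: [[0.205, 0.971, 0.125], [0.834, -0.24, 0.497], [0.512, 0.002, -0.859]]
force: [-0.4, -1.0, -0.3]
opening: 0.006
```

```bash
python3 - <<'E'
from rig import bot,vision
from h import *
import cv2
s=bot.read_state(); p,a=here(s); print(p,a,s["joint_positions"].round(1),s["force"])
c=vision.capture("scene"); im=c["image"][60:280,120:420,::-1]; cv2.imwrite("pics/s2.png",cv2.resize(im,None,fx=2.5,fy=2.5))
E
```

```text
[-0.00954492 -0.12620742  0.11491625] 59.20160493283379 [-44.2  40.7  90.1  28.4  68.5 -45.5] [-0.36293037 -0.97110083 -0.30983959]
```

View pics/s2.png

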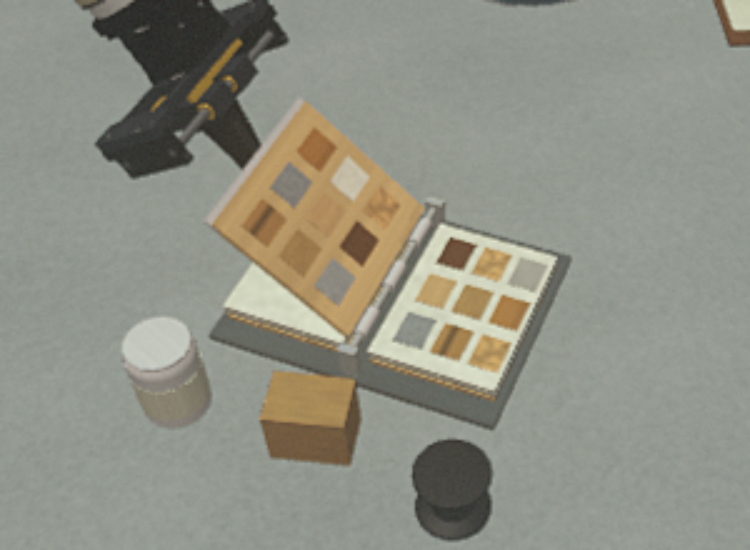

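The leaf has started to rise with the finger under its edge. I'll keep going to upright.

Emit:
{"method": "move_arm", "body": {
  "moves": [
    {"hand": 0,"x": 0.31,"y": 0,"z": -0.12,"wx": 0,"wy": -1.9,"wz": 0},
    {"hand": 0,"x": 0.31,"y": 0,"z": -0.12,"wx": 0,"wy": -1.9,"wz": 0},
    {"hand": 0,"x": 0.31,"y": 0,"z": -0.11,"wx": 0,"wy": -1.9,"wz": 0},
    {"hand": 0,"x": 0.31,"y": 0,"z": -0.1,"wx": 0,"wy": -1.9,"wz": 0},
    {"hand": 0,"x": 0.32,"y": 0,"z": -0.1,"wx": 0,"wy": -1.9,"wz": 0},
    {"hand": 0,"x": 0.32,"y": 0,"z": -0.09,"wx": 0,"wy": -1.9,"wz": 0},
    {"hand": 0,"x": 0.32,"y": 0,"z": -0.08,"wx": 0,"wy": -1.9,"wz": 0},
    {"hand": 0,"x": 0.32,"y": 0,"z": -0.07,"wx": 0,"wy": -1.9,"wz": 0},
    {"hand": 0,"x": 0.32,"y": 0,"z": -0.07,"wx": 0,"wy": -1.9,"wz": 0},
    {"hand": 0,"x": 0,"y": 0,"z": 0,"wx": 0,"wy": 0,"wz": 0}
  ]
}}

```text
time_s: 6.5
position: [0.5631, -0.1361, 0.1618]
tcp_rot: [[0.233, 0.971, 0.059], [0.942, -0.24, 0.233], [0.24, 0.002, -0.971]]
force: [0.0, -0.2, -0.4]
opening: 0.003
```

```bash
python3 - <<'E'
from rig import bot,vision
from h import *
import cv2
s=bot.read_state(); p,a=here(s); print(p,a,s["joint_positions"].round(1),s["force"])
c=vision.capture("scene"); im=c["image"][60:280,120:420,::-1]; cv2.imwrite("pics/s3.png",cv2.resize(im,None,fx=2.5,fy=2.5))
h=.0105
W=[]
for th in np.arange(73,180,3.5):
    t=np.radians(th); al=min(90,55+(th-34.6)*35/55.4); A=np.radians(al)
    u=np.array([-np.cos(t),np.sin(t)]); n=np.array([-np.sin(t),-np.cos(t)]) # underside normal
    o=np.array([0,.033]); zt=np.array([np.cos(A),-np.sin(A)]); xt=np.array([np.sin(A),np.cos(A)])
    q=o+.165*u+.003*n+.022*zt-h*xt
    if th>=90: q=o+.143*u+.003*n-h*xt
    W.append((-.01,q[0],q[1],al))
    print(round(th,1),end=" ")
rows(p,a,W)
E
```

```text
[-0.00961682 -0.06929532  0.16176022] 76.09471064676877 [-31.8  32.1  92.1  15.2  61.  -25.9] [ 0.04195093 -0.21007685 -0.3630983 ]
73.0 76.5 80.0 83.5 87.0 90.5 94.0 97.5 101.0 104.5 108.0 111.5 115.0 118.5 122.0 125.5 129.0 132.5 136.0 139.5 143.0 146.5 150.0 153.5 157.0 160.5 164.0 167.5 171.0 174.5 178.0 x 0.51 y -0.02 z -0.06 wy -3.17 [-1.000e-02 -5.700e-02  1.660e-01  7.926e+01]
x 0.37 y 0.00 z -0.06 wy -2.21 [-1.0000e-02 -4.9000e-02  1.6900e-01  8.1471e+01]
x 0.37 y 0.00 z -0.05 wy -2.21 [-1.0000e-02 -4.0000e-02  1.7200e-01  8.3682e+01]
x 0.37 y 0.00 z -0.04 wy -2.21 [-1.0000e-02 -3.1000e-02  1.7400e-01  8.5894e+01]
x 0.37 y 0.00 z -0.03 wy -2.21 [-1.0000e-02 -2.1000e-02  1.7500e-01  8.8105e+01]
x 0.37 y 0.00 z -0.02 wy -1.90 [-1.00e-02 -1.20e-02  1.76e-01  9.00e+01]
x 0.35 y 0.00 z 0.01 wy 0.00 [-1.00e-02 -4.00e-03  1.76e-01  9.00e+01]
x 0.35 y 0.00 z 0.03 wy 0.00 [-1.00e-02  5.00e-03  1.75e-01  9.00e+01]
x 0.35 y 0.00 z 0.05 wy 0.00 [-1.00e-02  1.40e-02  1.74e-01  9.00e+01]
x 0.34 y 0.00 z 0.07 wy 0.00 [-1.00e-02  2.20e-02  1.72e-01  9.00e+01]
x 0.34 y 0.00 z 0.09 wy 0.00 [-
[... 739 characters left out ...]
 0.21 y 0.00 z 0.28 wy 0.00 [-1.00e-02  1.07e-01  1.14e-01  9.00e+01]
x 0.19 y 0.00 z 0.29 wy 0.00 [-1.00e-02  1.12e-01  1.07e-01  9.00e+01]
x 0.17 y 0.00 z 0.30 wy 0.00 [-1.00e-02  1.16e-01  9.90e-02  9.00e+01]
x 0.15 y 0.00 z 0.31 wy 0.00 [-1.0e-02  1.2e-01  9.2e-02  9.0e+01]
x 0.13 y 0.00 z 0.32 wy 0.00 [-1.00e-02  1.23e-01  8.40e-02  9.00e+01]
x 0.11 y 0.00 z 0.33 wy 0.00 [-1.00e-02  1.26e-01  7.50e-02  9.00e+01]
x 0.09 y 0.00 z 0.34 wy 0.00 [-1.00e-02  1.28e-01  6.70e-02  9.00e+01]
x 0.07 y 0.00 z 0.34 wy 0.00 [-1.0e-02  1.3e-01  5.8e-02  9.0e+01]
x 0.05 y 0.00 z 0.35 wy 0.00 [-1.00e-02  1.32e-01  5.00e-02  9.00e+01]
x 0.03 y 0.00 z 0.35 wy 0.00 [-1.00e-02  1.32e-01  4.10e-02  9.00e+01]
```

View pics/s3.png

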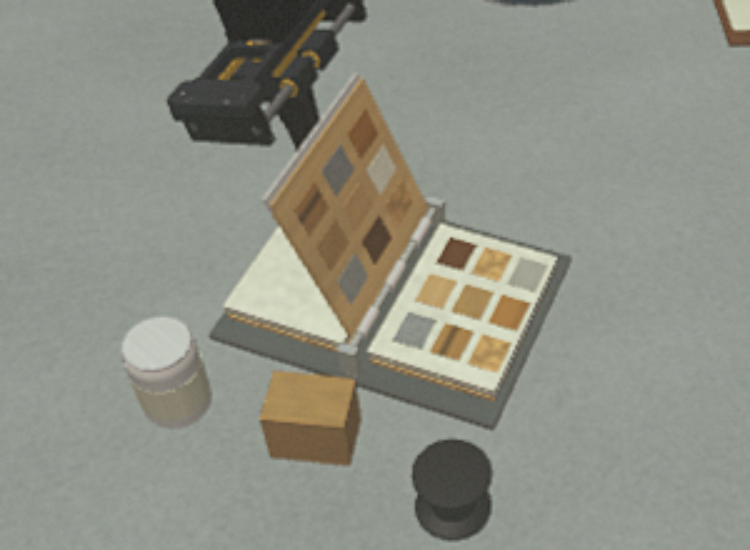

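Emit:
{"method": "move_arm", "body": {
  "moves": [
    {"hand": 0,"x": 0.35,"y": 0,"z": -0.06,"wx": 0,"wy": -2.2,"wz": 0},
    {"hand": 0,"x": 0.35,"y": 0,"z": -0.06,"wx": 0,"wy": -2.2,"wz": 0},
    {"hand": 0,"x": 0.37,"y": 0,"z": -0.05,"wx": 0,"wy": -2.2,"wz": 0},
    {"hand": 0,"x": 0.37,"y": 0,"z": -0.05,"wx": 0,"wy": -2.2,"wz": 0},
    {"hand": 0,"x": 0.37,"y": 0,"z": -0.04,"wx": 0,"wy": -2.2,"wz": 0},
    {"hand": 0,"x": 0.37,"y": 0,"z": -0.03,"wx": 0,"wy": -2.2,"wz": 0},
    {"hand": 0,"x": 0.36,"y": 0,"z": 0,"wx": 0,"wy": -0.7,"wz": 0},
    {"hand": 0,"x": 0.35,"y": 0,"z": 0.02,"wx": 0,"wy": 0,"wz": 0},
    {"hand": 0,"x": 0.35,"y": 0,"z": 0.04,"wx": 0,"wy": 0,"wz": 0},
    {"hand": 0,"x": 0.35,"y": 0,"z": 0.05,"wx": 0,"wy": 0,"wz": 0},
    {"hand": 0,"x": 0.34,"y": 0,"z": 0.07,"wx": 0,"wy": 0,"wz": 0},
    {"hand": 0,"x": 0.34,"y": 0,"z": 0.09,"wx": 0,"wy": 0,"wz": 0},
    {"hand": 0,"x": 0.33,"y": 0,"z": 0.11,"wx": 0,"wy": 0,"wz": 0},
    {"hand": 0,"x": 0,"y": 0,"z": 0,"wx": 0,"wy": 0,"wz": 0}
  ]
}}

```text
time_s: 7.95
position: [0.5896, -0.0257, 0.1658]
tcp_rot: [[0.241, 0.971, -0.001], [0.971, -0.241, 0.002], [0.001, -0.002, -1.0]]
force: [0.1, -1.1, 0.1]
opening: 0.007
```

```bash
python3 - <<'E'
from rig import bot,vision
from h import *
import cv2
s=bot.read_state(); p,a=here(s); print(p,a,s["joint_positions"].round(1),s["force"])
c=vision.capture("scene"); im=c["image"][60:280,120:420,::-1]; cv2.imwrite("pics/s4.png",cv2.resize(im,None,fx=2.5,fy=2.5))
E
```

```text
[-0.01080318  0.04423192  0.16584143] 89.93469560330497 [-13.4  31.6  90.3   0.1  58.2   0.5] [ 0.07154705 -1.05596095  0.14307484]
```

View pics/s4.png

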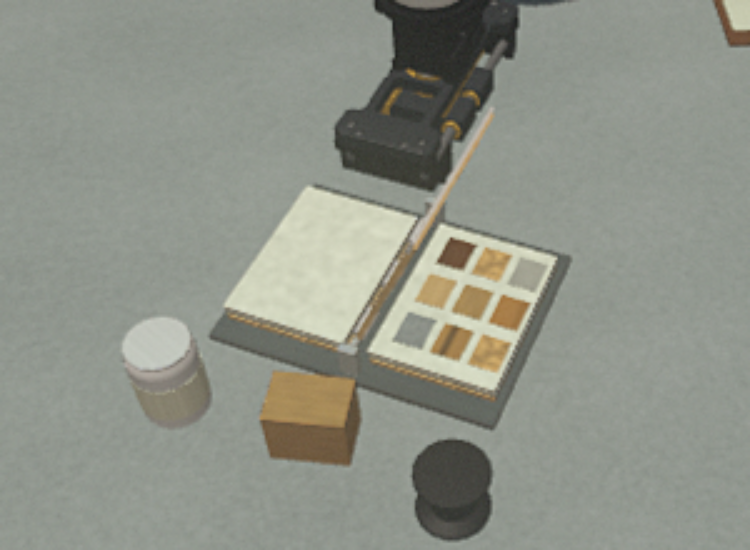

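The leaf is past upright, with its edge at about (490,110) to (415,245) and the finger behind it. I'll carry on down.

Emit:
{"method": "move_arm", "body": {
  "moves": [
    {"hand": 0,"x": 0.32,"y": 0,"z": 0.13,"wx": 0,"wy": 0,"wz": 0},
    {"hand": 0,"x": 0.32,"y": 0,"z": 0.15,"wx": 0,"wy": 0,"wz": 0},
    {"hand": 0,"x": 0.31,"y": 0,"z": 0.17,"wx": 0,"wy": 0,"wz": 0},
    {"hand": 0,"x": 0.29,"y": 0,"z": 0.19,"wx": 0,"wy": 0,"wz": 0},
    {"hand": 0,"x": 0.28,"y": 0,"z": 0.21,"wx": 0,"wy": 0,"wz": 0},
    {"hand": 0,"x": 0.27,"y": 0,"z": 0.22,"wx": 0,"wy": 0,"wz": 0},
    {"hand": 0,"x": 0.26,"y": 0,"z": 0.24,"wx": 0,"wy": 0,"wz": 0},
    {"hand": 0,"x": 0.24,"y": 0,"z": 0.25,"wx": 0,"wy": 0,"wz": 0},
    {"hand": 0,"x": 0.22,"y": 0,"z": 0.27,"wx": 0,"wy": 0,"wz": 0},
    {"hand": 0,"x": 0.21,"y": 0,"z": 0.28,"wx": 0,"wy": 0,"wz": 0},
    {"hand": 0,"x": 0.19,"y": 0,"z": 0.29,"wx": 0,"wy": 0,"wz": 0},
    {"hand": 0,"x": 0.17,"y": 0,"z": 0.3,"wx": 0,"wy": 0,"wz": 0},
    {"hand": 0,"x": 0,"y": 0,"z": 0,"wx": 0,"wy": 0,"wz": 0}
  ]
}}

```text
time_s: 9.3
position: [0.6082, 0.0484, 0.0979]
tcp_rot: [[0.242, 0.97, -0.001], [0.97, -0.242, 0.001], [0.001, -0.001, -1.0]]
force: [-0.1, -0.1, 0.9]
opening: 0.003
```

```bash
python3 - <<'E'
from rig import bot,vision
from h import *
import cv2
s=bot.read_state(); p,a=here(s); print(p,a,s["joint_positions"].round(1),s["force"])
c=vision.capture("scene"); im=c["image"][60:280,120:420,::-1]; cv2.imwrite("pics/s5.png",cv2.resize(im,None,fx=2.5,fy=2.5))
E
```

```text
[-0.01078786  0.12062231  0.09791371] 89.96155516623601 [-6.  38.2 90.1  0.1 51.7  8. ] [-0.0720597  -0.11190687  0.93293771]
```

View pics/s5.png

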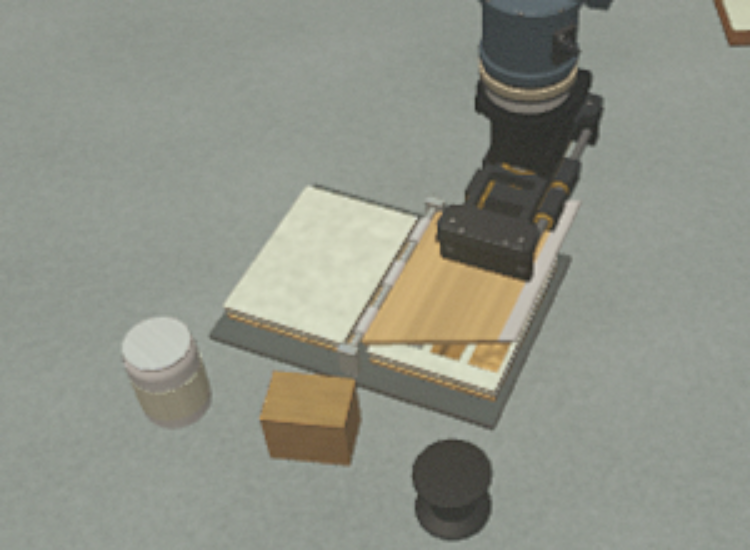

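Emit:
{"method": "move_arm", "body": {
  "moves": [
    {"hand": 0,"x": 0.13,"y": 0,"z": 0.32,"wx": 0,"wy": 0,"wz": 0},
    {"hand": 0,"x": 0.11,"y": 0,"z": 0.33,"wx": 0,"wy": 0,"wz": 0},
    {"hand": 0,"x": 0.09,"y": 0,"z": 0.34,"wx": 0,"wy": 0,"wz": 0},
    {"hand": 0,"x": 0.07,"y": 0,"z": 0.34,"wx": 0,"wy": 0,"wz": 0},
    {"hand": 0,"x": 0.05,"y": 0,"z": 0.35,"wx": 0,"wy": 0,"wz": 0},
    {"hand": 0,"x": 0.03,"y": 0,"z": 0.3,"wx": 0,"wy": 0,"wz": 0},
    {"hand": 0,"x": 0,"y": 0,"z": 0.2,"wx": 0,"wy": 0,"wz": 0},
    {"hand": 0,"x": 0,"y": 0,"z": 0.15,"wx": 0,"wy": 0,"wz": 0},
    {"hand": 0,"x": 0,"y": 0,"z": 0.1,"wx": 0,"wy": 0,"wz": 0},
    {"hand": 0,"x": 0,"y": 0,"z": 0,"wx": 0,"wy": 0,"wz": 0}
  ]
}}

```text
time_s: 10.35
position: [0.6109, 0.0589, 0.0379]
tcp_rot: [[0.242, 0.97, -0.001], [0.97, -0.242, -0.0], [-0.0, -0.001, -1.0]]
force: [0.8, -0.2, -1.1]
opening: 0.003
```

Emit:
{"method": "move_arm", "body": {
  "moves": [
    {"hand": 0,"x": 0,"y": 0,"z": 0.05,"wx": 0,"wy": 0,"wz": 0},
    {"hand": 0,"x": 0,"y": 0,"z": 0.05,"wx": 0,"wy": 0,"wz": 0},
    {"hand": 0,"x": 0,"y": 0,"z": 0,"wx": 0,"wy": 0,"wz": 0}
  ]
}}

```text
time_s: 10.65
position: [0.6112, 0.0589, 0.0364]
tcp_rot: [[0.242, 0.97, -0.0], [0.97, -0.242, -0.0], [-0.0, -0.0, -1.0]]
force: [-1.8, 0.3, 4.3]
opening: 0.009
```

Emit:
{"method": "move_arm", "body": {
  "moves": [
    {"hand": 0,"x": 0,"y": 0,"z": 0.04,"wx": 0,"wy": 0,"wz": 0},
    {"hand": 0,"x": 0,"y": 0,"z": 0,"wx": 0,"wy": 0,"wz": 0}
  ]
}}

```text
time_s: 10.85
position: [0.6112, 0.0589, 0.0363]
tcp_rot: [[0.242, 0.97, -0.0], [0.97, -0.242, -0.0], [-0.0, 0.0, -1.0]]
force: [-3.4, -0.3, 10.2]
opening: 0.005
```

Emit:
{"method": "move_arm", "body": {
  "moves": [
    {"hand": 0,"x": 0,"y": 0,"z": 0.04,"wx": 0,"wy": 0,"wz": 0},
    {"hand": 0,"x": 0,"y": 0,"z": 0,"wx": 0,"wy": 0,"wz": 0}
  ]
}}

```text
time_s: 11.05
position: [0.6112, 0.0589, 0.0362]
tcp_rot: [[0.241, 0.97, 0.0], [0.97, -0.241, -0.0], [-0.0, 0.0, -1.0]]
force: [-4.8, -0.8, 14.6]
opening: 0.004
```

The tip has stopped moving while the force climbs to 15 N, so the leaf is on its stop. I'll lift straight off and clear the view.

Emit:
{"method": "move_arm", "body": {
  "moves": [
    {"hand": 0,"x": 0,"y": 0,"z": -0.2,"wx": 0,"wy": 0,"wz": 0},
    {"hand": 0,"x": 0,"y": 0,"z": -0.5,"wx": 0,"wy": 0,"wz": 0},
    {"hand": 0,"x": 0,"y": 0,"z": -0.8,"wx": 0,"wy": 0,"wz": 0},
    {"hand": 0,"x": 0,"y": 0,"z": -0.8,"wx": 0,"wy": 0,"wz": 0},
    {"hand": 0,"x": 0,"y": 0,"z": -0.8,"wx": 0,"wy": 0,"wz": 0},
    {"hand": 0,"x": 0,"y": 0,"z": -0.8,"wx": 0,"wy": 0,"wz": 0},
    {"hand": 0,"x": 0,"y": 0,"z": -0.8,"wx": 0,"wy": 0,"wz": 0},
    {"hand": 0,"x": 0.8,"y": 0,"z": -0.5,"wx": 0,"wy": 0,"wz": 0},
    {"hand": 0,"x": 0.8,"y": 0,"z": 0,"wx": 0,"wy": 0,"wz": 0},
    {"hand": 0,"x": 0.8,"y": 0,"z": 0,"wx": 0,"wy": 0,"wz": 0},
    {"hand": 0,"x": 0.8,"y": 0,"z": 0,"wx": 0,"wy": 0,"wz": 0},
    {"hand": 0,"x": 0.8,"y": 0,"z": 0,"wx": 0,"wy": 0,"wz": 0},
    {"hand": 0,"x": 0.8,"y": 0,"z": 0,"wx": 0,"wy": 0,"wz": 0},
    {"hand": 0,"x": 0.8,"y": 0,"z": 0,"wx": 0,"wy": 0,"wz": 0},
    {"hand": 0,"x": 0.8,"y": 0,"z": 0,"wx": 0,"wy": 0,"wz": 0},
    {"hand": 0,"x": 0.5,"y": 0,"z": 0,"wx": 0,"wy": 0,"wz": 0},
    {"hand": 0,"x": 0,"y": 0,"z": 0,"wx": 0,"wy": 0,"wz": 0},
    {"hand": 0,"x": 0,"y": 0,"z": 0,"wx": 0,"wy": 0,"wz": 0}
  ]
}}

```text
time_s: 12.85
position: [0.6528, 0.2265, 0.1636]
tcp_rot: [[0.241, 0.971, -0.001], [0.971, -0.241, -0.001], [-0.001, -0.001, -1.0]]
force: [-0.2, -0.7, 0.0]
opening: 0.005
```

```bash
python3 - <<'E'
from rig import bot,vision
from h import *
import cv2
s=bot.read_state(); print(s["force"],s["qvel"].round(2))
c=vision.capture("scene"); cv2.imwrite("pics/s6.png",c["image"][:,:,::-1])
W=cloud(c); P=(W-C)@B; k=(c["z_map"]>.1)&(abs(P[...,0])<.07)&(P[...,1]>.03)&(P[...,1]<.155)&(P[...,2]<.07)
Q=P[k]; A=np.c_[Q[:,:2],np.ones(len(Q))]; co=np.linalg.lstsq(A,Q[:,2],rcond=None)[0]; print("scene leaf z=",co,"slope deg",np.degrees(np.arctan(co[1])),"mean z",np.median(Q[:,2]))
t=vision.capture("top"); cv2.imwrite("pics/t6.png",t["image"][:,:,::-1]); W=cloud(t); P=(W-C)@B; k=(t["z_map"]>.1)&(abs(P[...,0])<.07)&(P[...,1]>.03)&(P[...,1]<.155)&(P[...,2]<.07)
Q=P[k]; A=np.c_[Q[:,:2],np.ones(len(Q))]; co=np.linalg.lstsq(A,Q[:,2],rcond=None)[0]; print("top slope",np.degrees(np.arctan(co[1])),np.median(Q[:,2]),len(Q))
W0=np.load("W.npy")
for n,(u0,v0,u1,v1) in dict(spool=(328,94,368,137),carton=(389,130,435,169),can=(461,146,507,188)).items():
    for w in (W0,W):
        r=w[v0:v1,u0:u1].reshape(-1,3); r=r[(r[:,2]>.05)&(r[:,2]<.1)]; print(n,np.median(r,0).round(4))
E
```

```text
[-0.1720799  -0.68529972  0.03390384] [-1.05 -0.42  0.61  0.01 -0.07 -0.02]
scene leaf z= [-0.26125798 -0.24388383  0.0531465 ] slope deg -13.705954508851281 mean z 0.03621080564489643
top slope 0.020991698928442822 0.036743153127383965 5529
spool [0.8057 0.0145 0.0558]
spool [0.8061 0.0144 0.0558]
carton [ 0.7518 -0.111   0.0606]
carton [ 0.7521 -0.1111  0.0606]
can [ 0.726  -0.2345  0.085 ]
can [ 0.726  -0.2344  0.085 ]
```

View pics/s6.png

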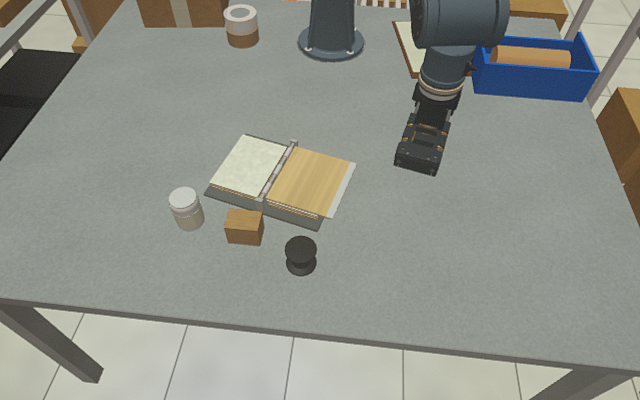

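The leaf lies flat on the left pile, spanning about (265,150) to (355,215), and the hand is clear at (415,160). The can, carton and spool are unmoved.

```bash
python3 - <<'E'
from rig import order
print(order.hand_in())
E
```

```text
the job is handed in; nothing more can be done
None
```

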